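Set up a sofa foot under its weight

TASK

Set up the sofa foot for pressing on the white board: lift the two-hole wooden plate straight up off its dowels, keeping it level, and lay it flat in the middle of the board, lengthways with it. Then, one after the other and each centred on the one below, stand the low turned foot upright on the plate, lay the square cork packer flat on the foot, and set the iron weight upright on top. Leave the tall leg, the glass jar and the cup where they stand, and let go of everything.

Things in the scene. Friction and masses are not known exactly. Their poses are not given: they have to be found in the camera images.
- plate: Pale wooden plate, 130 x 60 x 12 mm, with two through holes on its long centre line, 50 mm either side of its middle, about 1.2 mm wider than the dowels. Origin: centre of its underside; x along its length, y across its 60 mm width, z up. Loose; it starts on the jig, over its dowels. About 70 g. It is the bottom layer of the stack and is best gripped across its width at mid-length.
- jig: Dark wooden dowel block fixed to the bench, 150 x 50 x 25 mm, with two steel dowels of 10 mm diameter standing 22 mm above its top, 50 mm either side of its middle along x. Origin: centre of its underside; x along its length, z up. The plate starts flat on its top with the dowel ends standing 10 mm out of the plate. It may lie left or right of the board.
- board: White laminate pressing board fixed to the bench, 150 x 90 x 12 mm, where the stack is built. Origin: centre of its underside; x along its length, y across its width, z up.
- foot: Low turned wooden sofa foot, 52 mm high, standing on its wide end: round base 56 mm across and 14 mm high, waist 40 mm across, and a straight round collar 48 mm across from 32 to 52 mm height, flat on top. Origin: centre of its underside; z up. About 75 g.
- packer: Flat square cork packer, 60 x 60 x 12 mm, lying on the bench. Origin: centre of its underside; x and y along its sides, z up. About 30 g.
- weight: Dark iron weight, a round body 60 mm across and 34 mm high with a round upright knob 24 mm across on top, reaching from 36 to 64 mm height. Origin: centre of its underside; z up. 0.6 to 0.86 kg.
- leg: Tall tapered wooden leg standing on its wide end, 105 mm high, 48 mm across at the foot and 30 mm at the top. Loose; to be left alone. Origin: centre of its underside.
- jar: Closed glass jar with a steel cap, 56 mm across and 70 mm high. Loose; to be left alone. Origin: centre of its underside.
- cup: Open white cup without a handle, 68 mm across at the rim, 62 mm high. Loose; to be left alone. Origin: centre of its underside.
Not all that is in view belongs to the job. Leave any red look-alike of the plate alone. Leave any blue look-alike of the packer alone.

How it is judged:
By the outcome, as a careful person would: the job done as asked, in the order asked, and still so for the second after the job is handed in, with the robot touching nothing.
It also fails if it takes over 125 s, if anything falls off the work surface, if the arm or the gripper's body presses on something with over 40 N, if the wrist force passes 120 N, or if a joint passes its speed limit or range.

ROBOT

A 6-joint arm with a two-finger parallel gripper is mounted at the origin on the work surface. World frame = base frame: x ahead of the robot, y to its left, z up, the work surface at z = 0. Lengths are in m, angles in rad, forces in N, time in s.
With the tool pointing down it reaches from about 0.3 to 0.775 m from the base axis. Payload 14.6 kg.
Tool frame: the origin (TCP) lies on the centre line of the jaws, within the pads' length; the fingertips stand 19 mm ahead of it and the grasp point (between the pads) is the TCP; z points along the fingers, y is the direction in which the jaws open and shut (so a half turn about z gives the same grasp; the last joint's range is limited). The gripper opens to 94 mm and grips with 3 to 60 N. Pads are 16 mm wide; open, the fingers measure 119 mm over their backs; the gripper's body (75 mm by 177 mm) begins 78 mm behind the grasp point.
Start: joints at [1.221, 0.3, 1.521, -0, 1.321, -0.067], TCP at [0.153, 0.528, 0.224] pointing down, gripper open.
Joint ranges: [-3.03, 3.03], [-0.79, 2.21], [0.23, 2.52], [-1.04, 4.18], [0, 3.07], [-2.55, 2.55]. Speed limits (rad/s): [2.22, 2.22, 2.57, 3.14, 3.14, 3.14].

INTERFACE

Orientations are given as [roll, pitch, yaw] about the fixed x, y, z axes, in that order (R = Rz(yaw) Ry(pitch) Rx(roll)).
In Python, from station import ctrl gives the robot as it stands. The module is installed in compiled form; this text tells all that it offers.
- The arm moves only by the shell command python3 -m creep 'ROWS' [FORCE]. ROWS is a JSON object of lists of equal length, an entry for each row: "translation": the shift along the world's x, y, z in mm, a list of three; "yaw": the turn about the world's z in rad; "gripper": the closure in counts, from 0 (fully open) to 255 (shut). A call has 1 to 5 rows; each row is the pose to reach, as a shift and turn from the pose measured when the call began; what a row does not reach only later rows make up. A row lasts 1/12 s, in which the tool goes at most 41.7 mm and 7.16 degrees, less where a joint would pass 70% of its speed; a pose out of reach is approached as far as the arm can. A call with a gripper value outside its range is refused whole. The fingers move at their own pace and stop on an object; FORCE is the grip in N (left out, the last holds). Time passes only in rows, so rows that repeat a pose let the fingers close. It gives the time, the measured TCP pose, the force and the opening at its end, in the units of the state.
- ctrl.get_obs(): the state, without advancing time (a new reading comes with each control period).
- ctrl.camera(name): name is "scene" or "top"; returns a dict with "pixels" (480x640x3 uint8, red, green, blue), "depth" (480x640 float32, m along the optical axis (not along the pixel's ray), 0 where there is no reading), "fx", "fy", "cx", "cy" (pixels), "R" (3x3) and "t" (3): a world point X has camera coordinates R X + t. Camera axes: x right, y down, z forward; pixel columns grow to the right and rows downward; lengths in m; the calibration is good to about 2 mm. A picture is of the moment at which its call begins.
- ctrl.hand_in(): hands the job in, once; it reports no verdict.
The state is a dict: "time_s": time; "qpos": joint angles; "joint_vel": joint speeds; "tau": joint torques, N m; "ee_pos": TCP position; "eef_rot": TCP orientation; "force": force on the tool from outside, world axes, zero at the start; "moment": the same for the moment, N m; "grip_width": finger opening in m.
Only numpy, scipy, OpenCV 4.12 (cv2) and the standard library are available. Lean on these libraries where they do the work, as an engineer would, in place of code of your own. Each camera call takes 0.05 s, during which the arm holds its last target. There are 200 camera calls.

## Working session

There is one attempt and no reset: what is moved stays moved. The work goes in short steps, Python scripts to look and compute and a shell command to move; the robot and the scene stay as the last step left them, time stands still between calls to the robot, and variables do not carry over. Pictures are saved under pics/ and viewed, about 12 in all and at most 16, crops included, and the job is handed in when it is done.

```bash
mkdir -p pics; cat > h.py <<'E'
import numpy as np, cv2
from station import ctrl
def snap(n,save=None):
    c=ctrl.camera(n)
    if save: cv2.imwrite('pics/'+save,cv2.cvtColor(c['pixels'],cv2.COLOR_RGB2BGR))
    return c
def cloud(c):
    v,u=np.mgrid[:480,:640]; d=c['depth']
    P=np.stack([(u-c['cx'])/c['fx']*d,(v-c['cy'])/c['fy']*d,d],-1)
    return (P-np.array(c['t']))@np.array(c['R'])
E
python3 - <<'E'
from h import *
for n in('top','scene'):
    c=snap(n,n+'0.png'); np.savez(n+'0.npz',**c); print(np.array(c['R']).round(3).tolist(),c['t'],c['fx'])
o=ctrl.get_obs(); print(o)
E
```

```text
[[0.006, -1.0, -0.016], [-0.994, -0.005, -0.111], [0.111, 0.017, -0.994]] [0.01600416 0.50296862 0.95254032] 457.52308774878315
[[0.682, 0.731, -0.013], [0.492, -0.472, -0.732], [-0.541, 0.493, -0.681]] [-0.3433709  -0.21916051  1.31916143] 547.4661877009457
{'time_s': 0.1, 'qpos': array([ 1.22140046e+00,  3.00429720e-01,  1.52152638e+00, -2.51751388e-05,
        1.32069395e+00, -6.66292356e-02]), 'joint_vel': array([ 0.00089464, -0.00294047, -0.00048142, -0.00159844,  0.0017351 ,
       -0.00040187]), 'tau': array([-1.02566108e-03, -5.32640469e+01, -3.53289199e+01,  7.07974657e-02,
        2.35509756e-02, -3.48630795e-05]), 'ee_pos': array([0.1534067 , 0.52794544, 0.22393216]), 'eef_rot': array([-3.14053598e+00, -4.60702258e-05,  2.85883225e+00]), 'force': array([-0.02401477, -0.83297481, -0.31480122]), 'moment': array([-0.06014886,  0.03445312,  0.01038247]), 'grip_width': 0.09389445743133609}
```

View pics/top0.png

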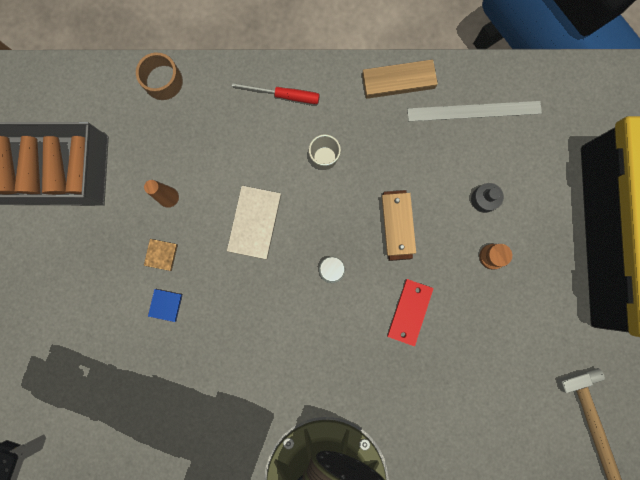

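View pics/scene0.png

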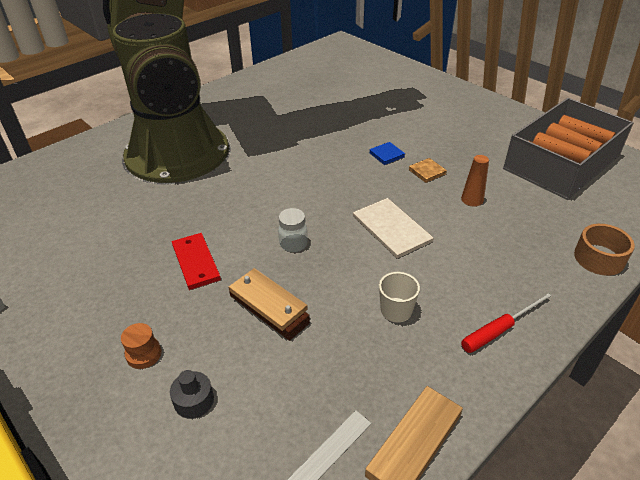

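Top view: the plate, pale and on dowels, is at (398,225), and its red look-alike at (410,312) is to be ignored. The cork packer is at (160,254), with the blue look-alike at (165,305) also ignored. The board is at (254,222), foot (496,256), weight (488,197), leg (160,193), jar (332,268) and cup (324,151). The wooden block at (400,78) has no holes and isn't on a jig, so it isn't the plate. Next I'll measure and take a confirming crop.

```bash
cat > meas.py <<'E'
from h import *
def top_rect(P,box,zlo,zhi):
    u0,u1,v0,v1=box; Q=P[v0:v1,u0:u1].reshape(-1,3)
    Q=Q[(Q[:,2]>zlo)&(Q[:,2]<zhi)]
    (c,s,a)=cv2.minAreaRect((Q[:,:2]*1000).astype(np.float32)) 
    if s[0]<s[1]: s=s[::-1]; a+=90
    a=(a+90)%180-90
    return dict(n=len(Q),rect=np.round(c,1),size=np.round(s,1),yaw_long=round(np.deg2rad(a),4),mean=(Q.mean(0)*1000).round(1))
E
python3 - <<'E'
from meas import *
c=np.load('top0.npz'); P=cloud(c)
print('bench',np.median(P[340:360,350:380,2]),np.median(P[200:230,290:310,2]))
for k,b,lo,hi in [('plate',(370,430,180,270),.030,.042),('dowels1',(385,410,190,212),.0425,.06),('dowels2',(390,415,236,256),.0425,.06),('board',(220,290,175,265),.007,.02),('foot_top',(470,525,235,280),.045,.06),
 ('packer',(140,182,234,276),.007,.02),('weight_knob',(465,515,175,220),.058,.07),('weight_body',(465,515,175,220),.028,.04),('cup',(300,350,130,175),.055,.07),('jar',(310,355,250,290),.06,.08),('leg',(140,190,170,215),.095,.11)]:
    print(k,top_rect(P,b,lo,hi))
im=cv2.imread('pics/top0.png')
a=cv2.resize(im[170:350,360:530],None,fx=2.2,fy=2.2,interpolation=cv2.INTER_CUBIC)
b=cv2.resize(im[170:350,130:300],None,fx=2.2,fy=2.2,interpolation=cv2.INTER_CUBIC)
cv2.imwrite('pics/crop1.png',np.hstack([a,b]))
E
```

```text
bench 0.0008523462263090305 0.0008331248537998964
plate {'n': 1689, 'rect': array([ 537.4, -153.9]), 'size': array([130.8,  60.7]), 'yaw_long': np.float64(0.0807), 'mean': array([ 536.6, -153.6,   37.7])}
dowels1 {'n': 19, 'rect': array([ 581. , -155.9]), 'size': array([25.2,  8.6]), 'yaw_long': np.float64(0.8572), 'mean': array([ 585.6, -149.9,   46.4])}
dowels2 {'n': 20, 'rect': array([ 484.6, -151.2]), 'size': array([26.7, 10. ]), 'yaw_long': np.float64(-1.2432), 'mean': array([ 486.3, -155.9,   46.7])}
board {'n': 2771, 'rect': array([541. , 160.2]), 'size': array([156.7,  90.5]), 'yaw_long': np.float64(-0.195), 'mean': array([542.9, 159.3,  12.7])}
foot_top {'n': 439, 'rect': array([ 469.9, -359.5]), 'size': array([47.1, 45.7]), 'yaw_long': np.float64(-1.5673), 'mean': array([ 470.4, -359. ,   52.8])}
packer {'n': 766, 'rect': array([470.6, 363.2]), 'size': array([61.7, 59.8]), 'yaw_long': np.float64(1.3794), 'mean': array([470.5, 362.6,  12.5])}
weight_knob {'n': 114, 'rect': array([ 597.4, -348.2]), 'size': array([23.9, 22. ]), 'yaw_long': np.float64(1.4552), 'mean': array([ 597.2, -347.3,   64.7])}
weight_body {'n': 471, 'rect': array([ 597.6, -347.9]), 'size': array([59.1, 57.9]), 'yaw_long': np.float64(-1.2525), 'mean': array([ 595.4, -344.8,   35.5])}
cup {'n': 231, 'rect': array([690.8,   5. ]), 'size': array([66.4, 66.1]), 'yaw_long': np.float64(-0.5966), 'mean': array([692.9,   4.8,  61.3])}
jar {'n': 459, 'rect': array([439.1, -10.9]), 'size': array([46.9, 46.9]), 'yaw_long': np.float64(-1.5671), 'mean': array([438.7, -11.5,  70.9])}
leg {'n': 205, 'rect': array([599.7, 352.5]), 'size': array([30. , 29.8]), 'yaw_long': np.float64(-0.4867), 'mean': array([599. , 351.5, 104.6])}
```

View pics/crop1.png

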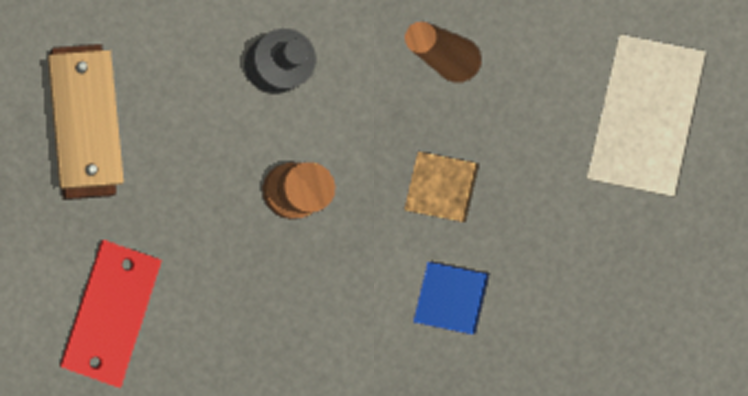

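The crop confirms it: the pale plate with two steel dowels is at crop (87,118) and the cork packer at (443,186). The red and blue ones are the decoys. I'll check centres and yaws against the scene camera.

```bash
python3 - <<'E'
from meas import *
def go(name,cen,r,lo,hi):
    for cam in('top','scene'):
        c=np.load(cam+'0.npz'); P=cloud(c).reshape(-1,3)*1000
        m=(np.hypot(P[:,0]-cen[0],P[:,1]-cen[1])<r)&(P[:,2]>lo)&(P[:,2]<hi)&(c['depth'].ravel()>0)
        Q=P[m][:,:2]; (ctr,s,a)=cv2.minAreaRect(Q.astype(np.float32))
        # robust: edges at 1/99 pct along axes, yaw minimising extent
        best=min((np.prod([np.ptp(np.percentile(Q@np.array([np.cos(t+k),np.sin(t+k)]),[1.5,98.5])) for k in(0,np.pi/2)]),t) for t in np.arange(-.6,.6,.005))
        t=best[1]; e=[np.percentile(Q@np.array([np.cos(t+k),np.sin(t+k)]),[1,99]) for k in(0,np.pi/2)]
        x,y=[v.mean() for v in e]
        print(name,cam,m.sum(),'c',np.round([x*np.cos(t)-y*np.sin(t),x*np.sin(t)+y*np.cos(t)],1),'size',[round(np.ptp(v),1) for v in e],'yaw',round(t,3),'z',np.median(P[m][:,2]).round(1), 'mean',Q.mean(0).round(1))
go('plate',(537,-154),85,30,42)
go('board',(542,160),100,7,18)
go('packer',(470,363),55,7,18)
go('foot',(470,-359),40,47,58)
go('knob',(597,-348),25,58,70)
E
```

```text
plate top 1689 c [ 536.9 -153.7] size [np.float64(128.1), np.float64(59.6)] yaw 0.095 z 37.9 mean [ 536.6 -153.6]
plate scene 2207 c [ 537.3 -151.9] size [np.float64(129.5), np.float64(60.4)] yaw 0.09 z 38.4 mean [ 541.4 -153.7]
board top 2768 c [543.4 159.3] size [np.float64(147.1), np.float64(88.4)] yaw -0.195 z 12.6 mean [543.  159.2]
board scene 2382 c [544.3 160.5] size [np.float64(147.7), np.float64(89.6)] yaw -0.205 z 13.5 mean [548.6 157.7]
packer top 766 c [470.6 363. ] size [np.float64(58.8), np.float64(59.5)] yaw -0.19 z 12.5 mean [470.5 362.6]
packer scene 498 c [470.9 364.6] size [np.float64(59.9), np.float64(62.0)] yaw -0.19 z 13.3 mean [472.3 362.2]
foot top 434 c [ 470.4 -359.3] size [np.float64(44.9), np.float64(44.7)] yaw -0.29 z 52.9 mean [ 470.4 -359.2]
foot scene 670 c [ 471.4 -358.6] size [np.float64(45.3), np.float64(44.9)] yaw 0.16 z 53.3 mean [ 473.  -358.9]
knob top 114 c [ 597.4 -347.8] size [np.float64(22.3), np.float64(21.7)] yaw -0.49 z 65.0 mean [ 597.2 -347.3]
knob scene 235 c [ 597.6 -346.1] size [np.float64(22.9), np.float64(22.7)] yaw -0.565 z 65.2 mean [ 599.2 -346.7]
```

```bash
python3 -m creep '{"translation":[[19,-34,0],[38,-68,0],[57,-102,0],[76,-136,0],[96,-170,0]],"yaw":[0.08,0.16,0.24,0.32,0.37],"gripper":[0,0,0,0,0]}' 25
python3 -m creep '{"translation":[[19,-34,0],[38,-68,0],[57,-102,0],[76,-136,0],[96,-170,0]],"yaw":[0,0,0,0,0],"gripper":[0,0,0,0,0]}'
python3 -m creep '{"translation":[[19,-34,0],[38,-68,0],[57,-102,0],[76,-136,0],[96,-170,0]],"yaw":[0,0,0,0,0],"gripper":[0,0,0,0,0]}'
```

```text
time_s: 0.52
ee_pos: [0.2496, 0.3562, 0.2237]
eef_rot: [-3.14, -0.0, -3.049]
force: [1.1, -0.1, 0.7]
grip_width: 0.0942
time_s: 0.93
ee_pos: [0.3458, 0.1844, 0.2237]
eef_rot: [-3.14, -0.0, -3.049]
force: [0.7, 0.7, 0.3]
grip_width: 0.0943
time_s: 1.35
ee_pos: [0.4422, 0.0124, 0.2237]
eef_rot: [-3.14, -0.0, -3.049]
force: [0.4, 1.0, -0.2]
grip_width: 0.0941
```

```bash
python3 -m creep '{"translation":[[24,-41,-10],[48,-82,-25],[72,-124,-45],[95,-165,-75],[95,-165,-110]],"yaw":[0,0,0,0,0],"gripper":[0,0,0,0,0]}'
python3 - <<'E'
from h import *
snap('top','top1.png');snap('scene','scene1.png')
print(ctrl.get_obs()['ee_pos'],ctrl.get_obs()['eef_rot'])
a=cv2.imread('pics/top1.png')[120:330,300:500];b=cv2.imread('pics/scene1.png')[180:390,180:380]
cv2.imwrite('pics/c2.png',cv2.resize(np.hstack([a,b]),None,fx=2,fy=2))
E
```

```text
time_s: 1.77
ee_pos: [0.5328, -0.1445, 0.1347]
eef_rot: [-3.138, 0.004, -3.051]
force: [1.5, 0.3, 1.0]
grip_width: 0.094
[ 0.52913517 -0.14305394  0.12768972] [ 3.13924953 -0.00852448 -3.05229739]
```

View pics/c2.png

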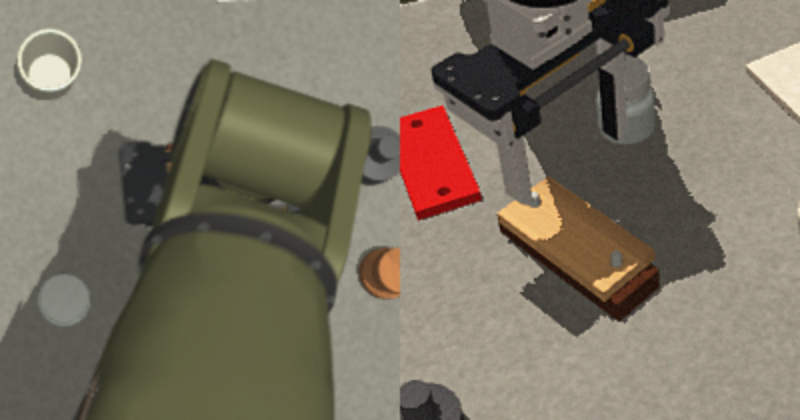

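The top view is blocked by the arm. The scene view shows the open jaws above the plate. I'll let the arm settle, then correct.

```bash
python3 -m creep '{"translation":[[4,-5,-10],[8,-10,-20],[8,-10,-30],[8,-10,-35],[8,-10,-35]],"yaw":[0,0,0,0,0],"gripper":[0,0,0,0,0]}'
python3 -m creep '{"translation":[[0,0,0],[0,0,0],[0,0,0]],"yaw":[0,0,0],"gripper":[0,0,0]}'
```

```text
time_s: 2.28
ee_pos: [0.5367, -0.1523, 0.0921]
eef_rot: [3.139, -0.01, -3.052]
force: [-0.6, 0.2, -0.2]
grip_width: 0.0939
time_s: 2.53
ee_pos: [0.5369, -0.1521, 0.0929]
eef_rot: [3.139, -0.008, -3.051]
force: [-0.8, -0.0, -1.2]
grip_width: 0.0943
```

```bash
python3 -m creep '{"translation":[[0,-1,-15],[0,-1,-30],[0,-1,-41],[0,-1,-46],[0,-1,-46]],"yaw":[0,0,0,0,0],"gripper":[0,0,0,0,0]}'
python3 -m creep '{"translation":[[0,0,0],[0,0,0],[0,0,0],[0,0,0],[0,0,0]],"yaw":[0,0,0,0,0],"gripper":[60,100,140,180,180]}' 15
python3 -m creep '{"translation":[[0,0,0],[0,0,0],[0,0,0],[0,0,0],[0,0,0]],"yaw":[0,0,0,0,0],"gripper":[220,220,220,220,220]}' 30
```

```text
time_s: 2.95
ee_pos: [0.5365, -0.1529, 0.046]
eef_rot: [3.139, -0.01, -3.051]
force: [0.3, -0.0, -0.2]
grip_width: 0.0938
time_s: 3.37
ee_pos: [0.5367, -0.153, 0.0464]
eef_rot: [3.139, -0.009, -3.051]
force: [-0.5, -0.3, 0.0]
grip_width: 0.0643
time_s: 3.78
ee_pos: [0.5366, -0.1525, 0.0464]
eef_rot: [3.138, -0.01, -3.051]
force: [-1.1, 4.7, 1.9]
grip_width: 0.0595
```

```bash
python3 -m creep '{"translation":[[0,0.5,0],[0,0.5,2],[0,0.5,4],[0,0.5,6],[0,0.5,8]],"yaw":[0,0,0,0,0],"gripper":[220,220,220,220,220]}' 30
python3 -m creep '{"translation":[[0,0,3],[0,0,6],[0,0,9],[0,0,12],[0,0,15]],"yaw":[0,0,0,0,0],"gripper":[220,220,220,220,220]}'
```

```text
time_s: 4.2
ee_pos: [0.5367, -0.1521, 0.0548]
eef_rot: [3.138, -0.009, -3.051]
force: [-0.3, -0.6, -0.8]
grip_width: 0.0597
time_s: 4.62
ee_pos: [0.5367, -0.1521, 0.0701]
eef_rot: [3.138, -0.009, -3.051]
force: [-0.1, 0.6, -0.5]
grip_width: 0.0594
```

```bash
python3 -m creep '{"translation":[[0,0,12],[0,0,28],[0,0,46],[0,0,60],[0,0,60]],"yaw":[0,0,0,0,0],"gripper":[220,220,220,220,220]}'
python3 -m creep '{"translation":[[0,15,0],[1,45,0],[2,80,0],[3,115,0],[4,155,0]],"yaw":[0,-0.05,-0.1,-0.15,-0.2],"gripper":[220,220,220,220,220]}'
python3 -m creep '{"translation":[[1,38,0],[2,75,0],[3,110,0],[4,140,0],[4,156,0]],"yaw":[-0.05,-0.09,-0.09,-0.09,-0.09],"gripper":[220,220,220,220,220]}'
python3 -m creep '{"translation":[[0,0,0],[0,0,0],[0,0,0],[0,0,0]],"yaw":[0,0,0,0],"gripper":[220,220,220,220]}'
python3 - <<'E'
from h import *
c=snap('scene','scene2.png');snap('top','top2.png')
P=cloud(c)[120:320,290:500].reshape(-1,3)*1000
o=ctrl.get_obs();print(o['ee_pos'],o['eef_rot'])
a=cv2.imread('pics/top2.png')[120:330,150:350];b=cv2.imread('pics/scene2.png')[80:290,280:480]
cv2.imwrite('pics/c3.png',cv2.resize(np.hstack([a,b]),None,fx=2,fy=2))
E
```

```text
time_s: 5.03
ee_pos: [0.5379, -0.1525, 0.1338]
eef_rot: [3.14, -0.005, -3.051]
force: [-0.2, -0.8, -0.4]
grip_width: 0.0599
time_s: 5.45
ee_pos: [0.5415, 0.0034, 0.1335]
eef_rot: [3.14, -0.005, 3.028]
force: [0.4, 0.1, -0.2]
grip_width: 0.0595
time_s: 5.87
ee_pos: [0.5449, 0.1625, 0.1331]
eef_rot: [3.14, -0.006, 2.94]
force: [0.3, -0.3, -1.4]
grip_width: 0.0595
time_s: 6.2
ee_pos: [0.545, 0.1614, 0.133]
eef_rot: [3.141, -0.006, 2.939]
force: [0.1, 0.0, -0.2]
grip_width: 0.06
[0.54509096 0.16149118 0.13309795] [ 3.14035417 -0.00563889  2.93890304]
```

View pics/c3.png

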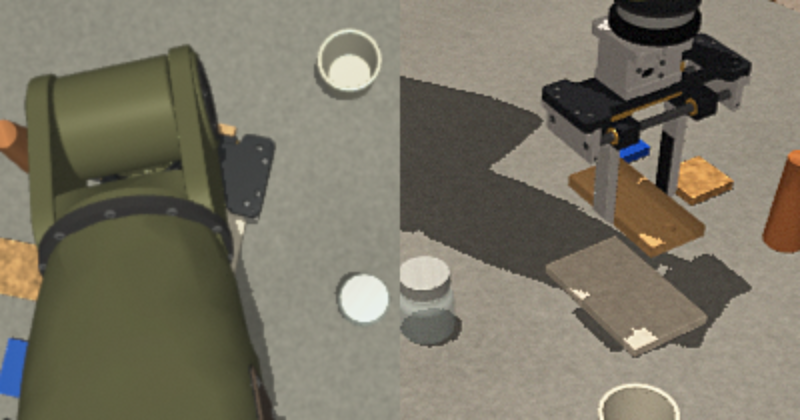

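The scene view shows the plate held level above the board, with jar, cup and leg undisturbed. Lowering.

```bash
python3 -m creep '{"translation":[[-1,-1.5,-20],[-1,-1.5,-45],[-1,-1.5,-70],[-1,-1.5,-88],[-1,-1.5,-94]],"yaw":[0,0,0,0,0],"gripper":[220,220,220,220,220]}'
python3 -m creep '{"translation":[[0,0,-1],[0,0,-2],[0,0,-3],[0,0,-4],[0,0,-4]],"yaw":[0,0,0,0,0],"gripper":[220,220,220,220,220]}'
```

```text
time_s: 6.72
ee_pos: [0.5429, 0.159, 0.0364]
eef_rot: [-3.141, -0.009, 2.938]
force: [-0.5, -0.2, -1.2]
grip_width: 0.0597
time_s: 7.13
ee_pos: [0.5435, 0.159, 0.0335]
eef_rot: [3.141, -0.007, 2.938]
force: [0.7, -1.9, 1.9]
grip_width: 0.0595
```

```bash
python3 -m creep '{"translation":[[0,0,-0.5],[0,0,-0.5],[0,0,-0.5],[0,0,-0.5],[0,0,-0.5]],"yaw":[0,0,0,0,0],"gripper":[150,110,60,0,0]}'
python3 -m creep '{"translation":[[0,0,5],[0,0,25],[0,0,55],[0,0,90],[0,0,110]],"yaw":[0,0,0,0,0],"gripper":[0,0,0,0,0]}'
python3 -m creep '{"translation":[[-5,-35,0],[-10,-74,0],[-16,-112,0],[-22,-150,0],[-27,-190,0]],"yaw":[0,0,0,0,0],"gripper":[0,0,0,0,0]}'
python3 -m creep '{"translation":[[-5,-37,0],[-10,-74,0],[-16,-112,0],[-22,-150,0],[-27,-190,0]],"yaw":[0,0,0,0,0],"gripper":[0,0,0,0,0]}'
python3 -m creep '{"translation":[[-4,-35,0],[-8,-70,0],[-14,-105,-5],[-19,-130,-15],[-19,-138,-25]],"yaw":[0,0,0,0,0],"gripper":[0,0,0,0,0]}'
python3 -m creep '{"translation":[[0,0,0],[0,0,0],[0,0,0]],"yaw":[0,0,0],"gripper":[0,0,0]}'
python3 - <<'E'
from h import *
for n in('top','scene'):
    c=snap(n,n+'3.png'); np.savez(n+'3.npz',**c)
    P=cloud(c).reshape(-1,3)*1000
    m=(np.hypot(P[:,0]-543,P[:,1]-160)<85)&(P[:,2]>18)&(P[:,2]<32)
    Q=P[m][:,:2];best=min((np.prod([np.ptp(np.percentile(Q@np.array([np.cos(t+k),np.sin(t+k)]),[1.5,98.5])) for k in(0,np.pi/2)]),t) for t in np.arange(-.6,.6,.005))
    t=best[1]; e=[np.percentile(Q@np.array([np.cos(t+k),np.sin(t+k)]),[1,99]) for k in(0,np.pi/2)]
    x,y=[v.mean() for v in e]
    print(n,m.sum(),np.round([x*np.cos(t)-y*np.sin(t),x*np.sin(t)+y*np.cos(t)],1),[round(np.ptp(v),1) for v in e],t.round(3),np.median(P[m][:,2]),Q.mean(0))
a=cv2.imread('pics/top3.png')[120:330,150:350];b=cv2.imread('pics/scene3.png')[150:360,300:500]
cv2.imwrite('pics/c4.png',cv2.resize(np.hstack([a,b]),None,fx=2,fy=2))
E
```

```text
time_s: 7.55
ee_pos: [0.5435, 0.1591, 0.033]
eef_rot: [3.141, -0.008, 2.938]
force: [-0.5, -0.3, 0.5]
grip_width: 0.0767
time_s: 7.97
ee_pos: [0.5442, 0.1592, 0.1468]
eef_rot: [3.14, -0.004, 2.938]
force: [-0.2, -0.7, 0.4]
grip_width: 0.0941
time_s: 8.38
ee_pos: [0.5165, -0.0322, 0.1473]
eef_rot: [3.14, -0.004, 2.939]
force: [0.5, -0.9, 0.2]
grip_width: 0.094
time_s: 8.8
ee_pos: [0.4888, -0.2238, 0.1479]
eef_rot: [3.14, -0.003, 2.939]
force: [1.4, -0.3, 0.0]
grip_width: 0.0943
time_s: 9.22
ee_pos: [0.4687, -0.3651, 0.1229]
eef_rot: [3.141, -0.003, 2.936]
force: [-0.5, 1.1, -0.1]
grip_width: 0.0942
time_s: 9.47
ee_pos: [0.4691, -0.3641, 0.1234]
eef_rot: [3.141, -0.003, 2.937]
force: [-0.4, 0.6, 0.3]
grip_width: 0.094
top 1637 [544.8 156.5] [np.float64(127.9), np.float64(59.4)] -0.225 24.677296112462493 [544.39113675 156.31058691]
scene 1480 [545.1 158.3] [np.float64(129.2), np.float64(60.7)] -0.21 25.352929551795633 [548.41148985 155.59284402]
```

View pics/c4.png

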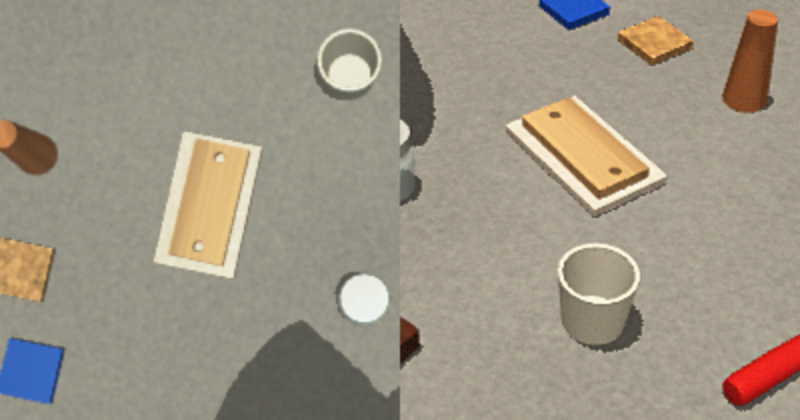

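The plate lies flat but about 2.5 mm to the −y side of the board's middle; both cameras agree. I have plenty of time, so I'll go back and correct it before stacking.

```bash
python3 -m creep '{"translation":[[4,30,5],[9,68,15],[14,106,25],[20,144,25],[25,182,25]],"yaw":[0,0,0,0,0],"gripper":[0,0,0,0,0]}'
python3 -m creep '{"translation":[[5,37,0],[10,74,0],[16,112,0],[22,150,0],[27,190,0]],"yaw":[0,0,0,0,0],"gripper":[0,0,0,0,0]}'
python3 -m creep '{"translation":[[5,37,0],[10,74,0],[16,112,0],[20,140,0],[22,151,-10]],"yaw":[0,0,0,0,0],"gripper":[0,0,0,0,0]}'
python3 -m creep '{"translation":[[0,0,-10],[0,0,-30],[0,0,-50],[0,0,-60],[0,0,-60]],"yaw":[0,0,0,0,0],"gripper":[0,0,0,0,0]}'
python3 -m creep '{"translation":[[0,0,0],[0,0,0]],"yaw":[0,0],"gripper":[0,0]}'
```

```text
time_s: 9.98
ee_pos: [0.4947, -0.1796, 0.1501]
eef_rot: [3.141, 0.0, 2.938]
force: [-0.4, 0.4, -0.3]
grip_width: 0.0942
time_s: 10.4
ee_pos: [0.5216, 0.0131, 0.1509]
eef_rot: [3.141, 0.002, 2.939]
force: [0.7, -0.5, -0.1]
grip_width: 0.0937
time_s: 10.82
ee_pos: [0.544, 0.1685, 0.1429]
eef_rot: [3.139, 0.005, 2.943]
force: [0.5, -0.6, -0.0]
grip_width: 0.0939
time_s: 11.23
ee_pos: [0.5427, 0.1674, 0.0806]
eef_rot: [3.141, 0.002, 2.943]
force: [-0.3, -1.4, 0.2]
grip_width: 0.0944
time_s: 11.4
ee_pos: [0.5428, 0.167, 0.0811]
eef_rot: [3.141, 0.002, 2.942]
force: [-0.3, -0.0, 0.2]
grip_width: 0.094
```

```bash
python3 -m creep '{"translation":[[0.5,-8,-5],[0.5,-8,-20],[0.5,-8,-36],[0.5,-8,-47],[0.5,-8,-47]],"yaw":[0,0,0,0,0],"gripper":[0,0,0,0,0]}'
python3 -m creep '{"translation":[[0,0,0],[0,0,0],[0,0,0],[0,0,0],[0,0,0]],"yaw":[0,0,0,0,0],"gripper":[80,140,180,180,180]}' 15
python3 -m creep '{"translation":[[0,0,0],[0,0,0],[0,0,0],[0,0,0],[0,0,0]],"yaw":[0,0,0,0,0],"gripper":[220,220,220,220,220]}' 30
python3 -m creep '{"translation":[[0,0,2],[0,0,4],[-0.5,1,5],[-1,2.5,5],[-1,2.5,5]],"yaw":[0,0,0.01,0.015,0.015],"gripper":[220,220,220,220,220]}'
python3 -m creep '{"translation":[[0,0,-1],[0,0,-2.5],[0,0,-4],[0,0,-5.2],[0,0,-5.2]],"yaw":[0,0,0,0,0],"gripper":[220,220,220,220,220]}'
```

```text
time_s: 11.82
ee_pos: [0.5425, 0.1583, 0.0324]
eef_rot: [-3.141, -0.001, 2.942]
force: [-0.7, 0.3, -0.1]
grip_width: 0.0941
time_s: 12.23
ee_pos: [0.5427, 0.1584, 0.0329]
eef_rot: [-3.142, 0.0, 2.942]
force: [-0.6, 1.2, -0.4]
grip_width: 0.0639
time_s: 12.65
ee_pos: [0.5428, 0.1584, 0.033]
eef_rot: [3.142, 0.0, 2.942]
force: [-0.3, 0.8, 1.0]
grip_width: 0.06
time_s: 13.07
ee_pos: [0.5417, 0.1612, 0.0381]
eef_rot: [3.141, 0.0, 2.958]
force: [-0.0, 0.0, -1.1]
grip_width: 0.0596
time_s: 13.48
ee_pos: [0.5417, 0.1611, 0.033]
eef_rot: [3.142, 0.0, 2.958]
force: [-2.5, -0.2, 3.6]
grip_width: 0.0593
```

```bash
python3 -m creep '{"translation":[[0,0,0],[0,0,0],[0,0,0],[0,0,0],[0,0,0]],"yaw":[0,0,0,0,0],"gripper":[150,110,60,0,0]}'
python3 -m creep '{"translation":[[0,0,5],[0,0,25],[0,0,55],[0,0,90],[0,0,110]],"yaw":[0,0,0,0,0],"gripper":[0,0,0,0,0]}'
python3 -m creep '{"translation":[[-5,-35,0],[-10,-74,0],[-16,-112,0],[-22,-150,0],[-27,-190,0]],"yaw":[0,0,0,0,0],"gripper":[0,0,0,0,0]}'
python3 -m creep '{"translation":[[-5,-37,0],[-10,-74,0],[-16,-112,0],[-22,-150,0],[-27,-190,0]],"yaw":[0,0,0,0,0],"gripper":[0,0,0,0,0]}'
python3 -m creep '{"translation":[[-4,-35,0],[-8,-70,0],[-14,-105,-5],[-17,-130,-15],[-17,-137,-25]],"yaw":[0,0,0,0,0],"gripper":[0,0,0,0,0]}'
python3 -m creep '{"translation":[[0,0,0],[0,0,0],[0,0,0]],"yaw":[0,0,0],"gripper":[0,0,0]}'
cat > chk.py <<'E'
from h import *
def chk(tag,cen,r,lo,hi,rng=.6):
  for n in('top','scene'):
    c=snap(n,n+tag+'.png'); P=cloud(c).reshape(-1,3)*1000
    m=(np.hypot(P[:,0]-cen[0],P[:,1]-cen[1])<r)&(P[:,2]>lo)&(P[:,2]<hi)
    Q=P[m][:,:2];best=min((np.prod([np.ptp(np.percentile(Q@np.array([np.cos(t+k),np.sin(t+k)]),[1.5,98.5])) for k in(0,np.pi/2)]),t) for t in np.arange(-rng,rng,.005))
    t=best[1]; e=[np.percentile(Q@np.array([np.cos(t+k),np.sin(t+k)]),[1,99]) for k in(0,np.pi/2)]
    x,y=[v.mean() for v in e]
    print(n,m.sum(),np.round([x*np.cos(t)-y*np.sin(t),x*np.sin(t)+y*np.cos(t)],1),[round(np.ptp(v),1) for v in e],t.round(3),np.median(P[m][:,2]).round(1),Q.mean(0).round(1))
E
python3 -c "
from chk import *
chk('4',(543,160),85,18,32)"
```

```text
time_s: 13.9
ee_pos: [0.5417, 0.1611, 0.0329]
eef_rot: [3.142, 0.0, 2.958]
force: [0.4, -0.7, -0.0]
grip_width: 0.0762
time_s: 14.32
ee_pos: [0.5424, 0.1612, 0.1467]
eef_rot: [3.14, 0.003, 2.958]
force: [0.3, 0.5, 0.1]
grip_width: 0.0937
time_s: 14.73
ee_pos: [0.5147, -0.0302, 0.1472]
eef_rot: [3.14, 0.004, 2.958]
force: [0.7, -0.3, 0.1]
grip_width: 0.0942
time_s: 15.15
ee_pos: [0.4871, -0.2219, 0.1478]
eef_rot: [3.14, 0.005, 2.958]
force: [0.5, -0.4, 0.1]
grip_width: 0.0939
time_s: 15.57
ee_pos: [0.4691, -0.3623, 0.1229]
eef_rot: [3.141, 0.006, 2.955]
force: [0.2, 0.0, 0.4]
grip_width: 0.0941
time_s: 15.82
ee_pos: [0.4696, -0.3612, 0.1234]
eef_rot: [3.141, 0.006, 2.956]
force: [0.1, -0.1, 0.5]
grip_width: 0.0938
top 1632 [543.4 158.2] [np.float64(127.5), np.float64(59.4)] -0.2 24.7 [542.8 158.2]
scene 1477 [543.5 160.5] [np.float64(129.6), np.float64(61.6)] -0.205 25.3 [547.1 157.5]
```

```bash
python3 -m creep '{"translation":[[1,3.5,-12],[1,3.5,-35],[1,3.5,-60],[1,3.5,-78],[1,3.5,-81]],"yaw":[0,0,0,0,0],"gripper":[0,0,0,0,0]}'
python3 -m creep '{"translation":[[0,0,0],[0,0,0],[0,0,0],[0,0,0],[0,0,0]],"yaw":[0,0,0,0,0],"gripper":[90,150,180,200,220]}' 10
python3 -m creep '{"translation":[[0,0,0],[0,0,0],[0,0,0],[0,0,0],[0,0,0]],"yaw":[0,0,0,0,0],"gripper":[230,230,230,230,230]}' 25
```

```text
time_s: 16.33
ee_pos: [0.4697, -0.3557, 0.0391]
eef_rot: [3.139, 0.002, 2.958]
force: [0.6, -0.0, -0.1]
grip_width: 0.0941
time_s: 16.75
ee_pos: [0.4701, -0.356, 0.04]
eef_rot: [3.14, 0.003, 2.958]
force: [-0.5, -0.6, -0.2]
grip_width: 0.0641
time_s: 17.17
ee_pos: [0.4703, -0.3562, 0.0405]
eef_rot: [3.14, 0.004, 2.958]
force: [-1.1, -0.0, 6.3]
grip_width: 0.0473
```

```bash
python3 -m creep '{"translation":[[0,0,5],[0,0,25],[0,0,55],[0,0,90],[0,0,110]],"yaw":[0,0,0,0,0],"gripper":[230,230,230,230,230]}'
python3 -m creep '{"translation":[[4,28,0],[9,66,0],[14,103,0],[20,140,0],[25,177,0]],"yaw":[0,0,0,0,0],"gripper":[230,230,230,230,230]}'
python3 -m creep '{"translation":[[5,37,0],[10,74,0],[16,111,0],[21,148,0],[26,185,0]],"yaw":[0,0,0,0,0],"gripper":[230,230,230,230,230]}'
python3 -m creep '{"translation":[[5,37,0],[10,74,0],[15,110,0],[19,138,0],[21,150,0]],"yaw":[0,0,0,0,0],"gripper":[230,230,230,230,230]}'
python3 -m creep '{"translation":[[0,0,0],[0,0,0],[0,0,0],[0,0,0]],"yaw":[0,0,0,0],"gripper":[230,230,230,230]}'
python3 - <<'E'
from h import *
c=snap('scene','scene5.png')
cv2.imwrite('pics/c5.png',cv2.resize(cv2.imread('pics/scene5.png')[60:300,260:500],None,fx=2,fy=2))
o=ctrl.get_obs();print(o['ee_pos'],o['eef_rot'])
E
```

```text
time_s: 17.58
ee_pos: [0.4707, -0.3565, 0.1541]
eef_rot: [-3.141, 0.007, 2.958]
force: [0.5, -0.1, 0.5]
grip_width: 0.0475
time_s: 18.0
ee_pos: [0.4955, -0.1778, 0.1542]
eef_rot: [3.142, 0.006, 2.957]
force: [1.4, 0.6, -1.1]
grip_width: 0.0478
time_s: 18.42
ee_pos: [0.5213, 0.0091, 0.1544]
eef_rot: [3.142, 0.006, 2.957]
force: [0.7, -0.8, -0.9]
grip_width: 0.0475
time_s: 18.83
ee_pos: [0.5421, 0.1623, 0.1544]
eef_rot: [3.141, 0.006, 2.96]
force: [0.3, -0.3, -1.2]
grip_width: 0.0476
time_s: 19.17
ee_pos: [0.5421, 0.1608, 0.1545]
eef_rot: [3.141, 0.006, 2.958]
force: [0.4, 0.0, -1.2]
grip_width: 0.0472
[0.54212828 0.16089049 0.15450728] [3.14137104 0.00600271 2.95822399]
```

View pics/c5.png

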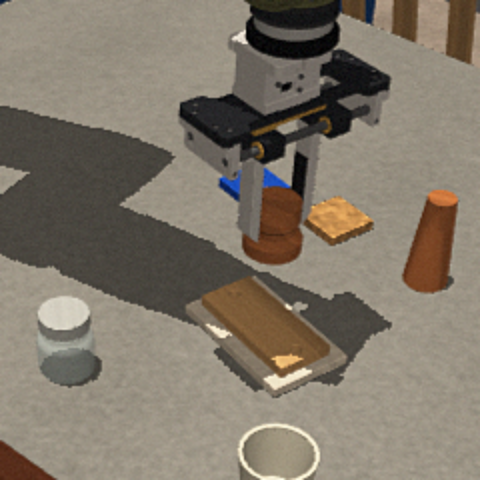

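The foot is held upright over the plate. Lowering.

```bash
python3 -m creep '{"translation":[[1,0,-15],[1,0,-40],[1,0,-65],[1,0,-80],[1,0,-86]],"yaw":[0,0,0,0,0],"gripper":[230,230,230,230,230]}'
python3 -m creep '{"translation":[[0,0,-0.5],[0,0,-1],[0,0,-2],[0,0,-3],[0,0,-3]],"yaw":[0,0,0,0,0],"gripper":[230,230,230,230,230]}'
```

```text
time_s: 19.63
ee_pos: [0.5422, 0.1597, 0.0663]
eef_rot: [-3.14, 0.003, 2.957]
force: [0.7, -1.5, -0.7]
grip_width: 0.0479
time_s: 20.05
ee_pos: [0.5428, 0.1597, 0.0646]
eef_rot: [-3.141, 0.005, 2.957]
force: [-0.1, -2.1, 3.5]
grip_width: 0.0474
```

```bash
python3 -m creep '{"translation":[[0,0,2.5],[0.3,1.4,2.5],[0.3,1.4,2.5],[0.3,1.4,1],[0.3,1.4,0]],"yaw":[0,0,0,0,0],"gripper":[230,230,230,230,230]}'
python3 -m creep '{"translation":[[0,0,0],[0,0,0],[0,0,0],[0,0,0],[0,0,0]],"yaw":[0,0,0,0,0],"gripper":[230,170,110,50,0]}'
python3 -m creep '{"translation":[[0,0,5],[0,0,25],[0,0,55],[0,0,80],[0,0,85]],"yaw":[0,0,0,0,0],"gripper":[0,0,0,0,0]}'
```

```text
time_s: 20.47
ee_pos: [0.5431, 0.1611, 0.0645]
eef_rot: [-3.141, 0.005, 2.957]
force: [-2.3, -1.9, 14.7]
grip_width: 0.0476
time_s: 20.88
ee_pos: [0.543, 0.1611, 0.0643]
eef_rot: [-3.141, 0.005, 2.957]
force: [0.3, 0.3, 0.8]
grip_width: 0.0632
time_s: 21.3
ee_pos: [0.5445, 0.1615, 0.1539]
eef_rot: [3.14, 0.01, 2.957]
force: [0.6, -0.4, 1.1]
grip_width: 0.0932
```

```bash
python3 -m creep '{"translation":[[-10,30,0],[-24,66,0],[-38,103,0],[-52,140,0],[-66,178,0]],"yaw":[0,0,0,0,0],"gripper":[0,0,0,0,0]}'
python3 -m creep '{"translation":[[-8,25,0],[-8,25,-20],[-8,25,-50],[-8,25,-75],[-8,25,-80]],"yaw":[0,0,0,0,0],"gripper":[0,0,0,0,0]}'
python3 -m creep '{"translation":[[0,0,0],[0,0,0],[0,0,0]],"yaw":[0,0,0],"gripper":[0,0,0]}'
python3 - <<'E'
from chk import *
chk('6',(543,160),40,70,84)
E
```

```text
time_s: 21.72
ee_pos: [0.4775, 0.3409, 0.1538]
eef_rot: [3.14, 0.01, 2.957]
force: [0.9, 0.5, -0.1]
grip_width: 0.0942
time_s: 22.13
ee_pos: [0.4677, 0.3649, 0.0695]
eef_rot: [-3.139, 0.006, 2.957]
force: [-0.3, 0.3, -0.6]
grip_width: 0.0936
time_s: 22.38
ee_pos: [0.4682, 0.3651, 0.0709]
eef_rot: [-3.14, 0.007, 2.957]
force: [-0.1, 0.4, 0.5]
grip_width: 0.0936
top 422 [544.2 158.6] [np.float64(44.6), np.float64(43.7)] 0.55 76.7 [543.8 158.4]
scene 376 [544.6 159.6] [np.float64(45.5), np.float64(45.5)] -0.37 77.4 [546.1 157.5]
```

```bash
python3 -m creep '{"translation":[[1.5,0,-12],[1.5,0,-30],[1.5,0,-43],[1.5,0,-48],[1.5,0,-48]],"yaw":[0,0,0,0,0],"gripper":[0,0,0,0,0]}'
python3 -m creep '{"translation":[[0,0,-0.5],[0,0,-0.5],[0,0,-0.5],[0,0,-0.5],[0,0,-0.5]],"yaw":[0,0,0,0,0],"gripper":[80,140,180,200,200]}' 8
python3 -m creep '{"translation":[[0,0,0],[0,0,0],[0,0,0],[0,0,0],[0,0,0]],"yaw":[0,0,0,0,0],"gripper":[220,220,220,220,220]}' 20
python3 -m creep '{"translation":[[0,0,4],[0,0,20],[0,0,50],[0,0,85],[0,0,120]],"yaw":[0,0,0,0,0],"gripper":[220,220,220,220,220]}'
python3 -m creep '{"translation":[[0,0,10],[0,0,10],[0,0,10]],"yaw":[0,0,0],"gripper":[220,220,220]}'
```

```text
time_s: 22.9
ee_pos: [0.4692, 0.3647, 0.0214]
eef_rot: [-3.139, 0.006, 2.957]
force: [0.1, 0.9, 0.5]
grip_width: 0.0939
time_s: 23.32
ee_pos: [0.4694, 0.3648, 0.0214]
eef_rot: [-3.139, 0.006, 2.957]
force: [0.7, -1.2, -0.9]
grip_width: 0.0638
time_s: 23.73
ee_pos: [0.4694, 0.3649, 0.0215]
eef_rot: [-3.139, 0.006, 2.957]
force: [-0.4, -1.8, 0.2]
grip_width: 0.0596
time_s: 24.15
ee_pos: [0.469, 0.3647, 0.1429]
eef_rot: [-3.139, 0.006, 2.957]
force: [0.9, 0.5, 0.6]
grip_width: 0.0597
time_s: 24.4
ee_pos: [0.4689, 0.3645, 0.1524]
eef_rot: [-3.139, 0.006, 2.957]
force: [0.4, -1.1, -1.7]
grip_width: 0.0596
```

```bash
python3 -m creep '{"translation":[[9,-25,0],[22,-60,0],[35,-97,0],[48,-133,0],[60,-165,0]],"yaw":[0,0,0,0,0],"gripper":[220,220,220,220,220]}'
python3 -m creep '{"translation":[[9,-28,0],[14,-38,0],[14,-38,0],[14,-38,0],[14,-38,0]],"yaw":[0,0,0,0,0],"gripper":[220,220,220,220,220]}'
python3 -m creep '{"translation":[[0,0,-10],[0,0,-25],[0,0,-40],[0,0,-48],[0,0,-48]],"yaw":[0,0,0,0,0],"gripper":[220,220,220,220,220]}'
python3 - <<'E'
from h import *
c=snap('scene','scene7.png')
cv2.imwrite('pics/c7.png',cv2.resize(cv2.imread('pics/scene7.png')[90:290,290:490],None,fx=2.5,fy=2.5))
o=ctrl.get_obs();print(o['ee_pos'],o['eef_rot'])
E
```

```text
time_s: 24.82
ee_pos: [0.5284, 0.1972, 0.1501]
eef_rot: [-3.137, 0.002, 2.957]
force: [0.1, -0.7, -1.3]
grip_width: 0.0595
time_s: 25.23
ee_pos: [0.5418, 0.1603, 0.1493]
eef_rot: [-3.137, 0.001, 2.958]
force: [0.2, -0.5, -0.4]
grip_width: 0.0597
time_s: 25.65
ee_pos: [0.5406, 0.161, 0.0989]
eef_rot: [-3.135, -0.002, 2.959]
force: [-0.8, 0.9, -0.8]
grip_width: 0.0598
[0.54121551 0.16095419 0.10032343] [-3.13588379e+00 -4.97539498e-04  2.95860165e+00]
```

View pics/c7.png

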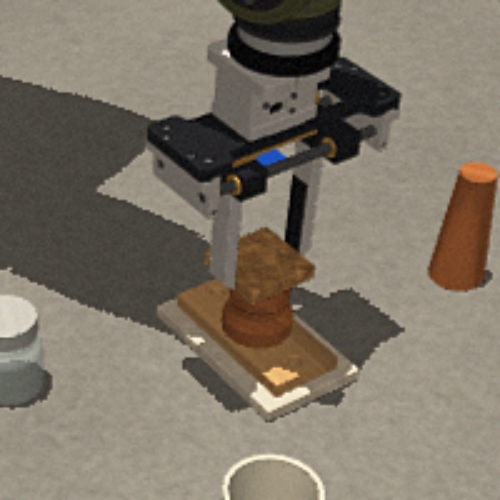

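The packer hovers about 3 mm above the foot, flat, but x is 2 mm short. I'll correct that, lower and release.

```bash
python3 -m creep '{"translation":[[1,0,0],[2,0,0],[2,0,-1],[2,0,-2],[2,0,-3]],"yaw":[0,0,0,0,0],"gripper":[220,220,220,220,220]}'
python3 -m creep '{"translation":[[0,0,0],[0,0,0],[0,0,0]],"yaw":[0,0,0],"gripper":[220,220,220]}'
```

```text
time_s: 26.12
ee_pos: [0.5434, 0.1609, 0.0976]
eef_rot: [-3.136, 0.0, 2.959]
force: [0.4, 0.6, 4.0]
grip_width: 0.06
time_s: 26.37
ee_pos: [0.5434, 0.1609, 0.0976]
eef_rot: [-3.136, 0.0, 2.959]
force: [0.5, 0.7, 0.7]
grip_width: 0.0601
```

```bash
python3 -m creep '{"translation":[[0,0,-0.4],[0,0,-0.4],[0,0,-0.4],[0,0,-0.4],[0,0,-0.4]],"yaw":[0,0,0,0,0],"gripper":[170,120,60,0,0]}'
python3 -m creep '{"translation":[[0,0,5],[0,0,25],[0,0,50],[0,0,65],[0,0,70]],"yaw":[0,0,0,0,0],"gripper":[0,0,0,0,0]}'
python3 -m creep '{"translation":[[2,-30,0],[6,-68,0],[11,-106,0],[15,-144,0],[19,-182,0]],"yaw":[0,0,0,0,0],"gripper":[0,0,0,0,0]}'
python3 -m creep '{"translation":[[4,-38,0],[8,-76,0],[12,-114,0],[16,-150,0],[20,-185,0]],"yaw":[0,0,0,0,0],"gripper":[0,0,0,0,0]}'
python3 -m creep '{"translation":[[4,-38,0],[8,-76,0],[12,-110,-10],[14,-130,-30],[14,-139,-50]],"yaw":[0,0,0,0,0],"gripper":[0,0,0,0,0]}'
python3 -m creep '{"translation":[[0,0,0],[0,0,0],[0,0,0]],"yaw":[0,0,0],"gripper":[0,0,0]}'
python3 - <<'E'
from chk import *
chk('8',(543,160),55,82,96)
cv2.imwrite('pics/c8.png',cv2.resize(np.hstack([cv2.imread('pics/top8.png')[130:290,180:340],cv2.imread('pics/scene8.png')[120:280,310:470]]),None,fx=2.4,fy=2.4))
E
```

```text
time_s: 26.78
ee_pos: [0.5433, 0.1609, 0.097]
eef_rot: [-3.136, -0.0, 2.959]
force: [0.5, 1.1, 0.2]
grip_width: 0.0765
time_s: 27.2
ee_pos: [0.5441, 0.1611, 0.1699]
eef_rot: [-3.138, 0.003, 2.958]
force: [0.2, 0.3, 0.6]
grip_width: 0.0941
time_s: 27.62
ee_pos: [0.5627, -0.0226, 0.1693]
eef_rot: [-3.137, 0.002, 2.959]
force: [0.4, 0.2, -0.0]
grip_width: 0.0942
time_s: 28.03
ee_pos: [0.5823, -0.2096, 0.1686]
eef_rot: [-3.138, 0.002, 2.958]
force: [0.5, 1.1, 0.3]
grip_width: 0.0939
time_s: 28.45
ee_pos: [0.5958, -0.3517, 0.1171]
eef_rot: [-3.137, 0.002, 2.956]
force: [-0.1, 0.8, -0.1]
grip_width: 0.0937
time_s: 28.7
ee_pos: [0.5961, -0.3512, 0.118]
eef_rot: [-3.137, 0.002, 2.956]
force: [-0.4, -0.6, -0.4]
grip_width: 0.0943
top 875 [543.9 158.2] [np.float64(59.1), np.float64(59.3)] -0.16 88.7 [543.8 157.9]
scene 736 [544.1 159.7] [np.float64(60.3), np.float64(59.8)] -0.19 89.3 [546.2 157.4]
```

View pics/c8.png

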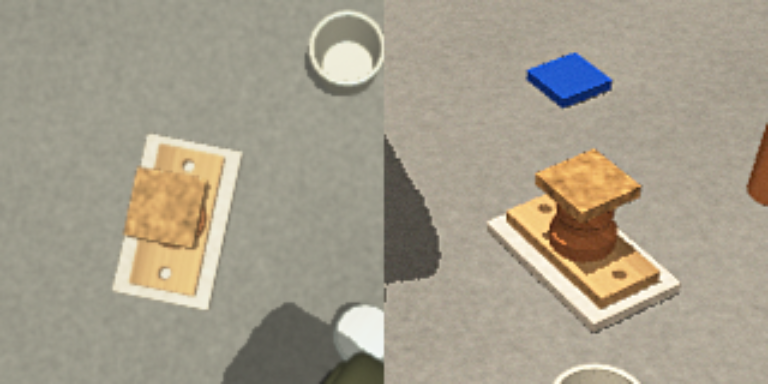

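The packer lies flat and centred on the foot: (544.0,159.0) against foot (544.4,159.1). Next, the weight, gripped by its knob.

```bash
python3 -m creep '{"translation":[[0.5,5,-10],[0.5,5,-30],[0.5,5,-48],[0.5,5,-60],[0.5,5,-61]],"yaw":[0,0,0,0,0],"gripper":[0,0,0,0,0]}'
python3 -m creep '{"translation":[[0,0,0],[0,0,0],[0,0,0],[0,0,0],[0,0,0]],"yaw":[0,0,0,0,0],"gripper":[120,180,230,230,230]}' 8
python3 -m creep '{"translation":[[0,0,0],[0,0,0],[0,0,0],[0,0,0],[0,0,0]],"yaw":[0,0,0,0,0],"gripper":[255,255,255,255,255]}' 55
```

```text
time_s: 29.22
ee_pos: [0.5963, -0.3447, 0.0553]
eef_rot: [-3.138, 0.001, 2.958]
force: [-0.0, 0.4, -0.7]
grip_width: 0.0941
time_s: 29.63
ee_pos: [0.5965, -0.3449, 0.056]
eef_rot: [-3.137, 0.002, 2.958]
force: [-0.5, -0.8, 0.1]
grip_width: 0.0643
time_s: 30.05
ee_pos: [0.5965, -0.3449, 0.056]
eef_rot: [-3.137, 0.001, 2.958]
force: [0.7, -0.3, 0.3]
grip_width: 0.0308
```

```bash
python3 -m creep '{"translation":[[0,0,0],[0,0,0],[0,0,0],[0,0,0],[0,0,0]],"yaw":[0,0,0,0,0],"gripper":[255,255,255,255,255]}' 55
python3 -m creep '{"translation":[[0,0,3],[0,0,10],[0,0,25],[0,0,45],[0,0,70]],"yaw":[0,0,0,0,0],"gripper":[255,255,255,255,255]}'
python3 -m creep '{"translation":[[0,0,25],[0,0,50],[0,0,60],[0,0,60],[0,0,60]],"yaw":[0,0,0,0,0],"gripper":[255,255,255,255,255]}'
```

```text
time_s: 30.47
ee_pos: [0.5965, -0.3451, 0.0561]
eef_rot: [-3.137, 0.002, 2.958]
force: [-0.7, -2.9, 0.3]
grip_width: 0.0231
time_s: 30.88
ee_pos: [0.5958, -0.3443, 0.1253]
eef_rot: [-3.139, -0.002, 2.958]
force: [0.0, -0.1, -6.5]
grip_width: 0.0234
time_s: 31.3
ee_pos: [0.5955, -0.344, 0.1843]
eef_rot: [-3.139, -0.003, 2.958]
force: [0.7, 0.6, -7.2]
grip_width: 0.0234
```

```bash
python3 -m creep '{"translation":[[-2,15,0],[-5,42,0],[-8,72,0],[-11,104,0],[-14,136,0]],"yaw":[0,0,0,0,0],"gripper":[255,255,255,255,255]}'
python3 -m creep '{"translation":[[-3,32,0],[-6,64,0],[-10,96,0],[-13,128,0],[-17,160,0]],"yaw":[0,0,0,0,0],"gripper":[255,255,255,255,255]}'
python3 -m creep '{"translation":[[-3,32,0],[-6,64,0],[-10,94,0],[-13,122,0],[-16,148,0]],"yaw":[0,0,0,0,0],"gripper":[255,255,255,255,255]}'
python3 -m creep '{"translation":[[-3,22,0],[-5,40,0],[-6,52,0],[-6,58,0],[-6,60,0]],"yaw":[0,0,0,0,0],"gripper":[255,255,255,255,255]}'
python3 -m creep '{"translation":[[0,0,0],[0,0,-10],[0,0,-20],[0,0,-30],[0,0,-30]],"yaw":[0,0,0,0,0],"gripper":[255,255,255,255,255]}'
python3 -m creep '{"translation":[[0,0,0],[0,0,0],[0,0,0]],"yaw":[0,0,0],"gripper":[255,255,255]}'
python3 - <<'E'
from h import *
c=snap('scene','scene9.png')
cv2.imwrite('pics/c9.png',cv2.resize(cv2.imread('pics/scene9.png')[60:280,290:510],None,fx=2.3,fy=2.3))
E
```

```text
time_s: 31.72
ee_pos: [0.5804, -0.2064, 0.1817]
eef_rot: [-3.14, -0.006, 2.957]
force: [1.1, 0.4, -5.6]
grip_width: 0.0233
time_s: 32.13
ee_pos: [0.5622, -0.0448, 0.1796]
eef_rot: [-3.14, -0.01, 2.957]
force: [1.4, 0.4, -6.7]
grip_width: 0.0231
time_s: 32.55
ee_pos: [0.5449, 0.1048, 0.1775]
eef_rot: [-3.139, -0.013, 2.958]
force: [0.4, -0.3, -6.8]
grip_width: 0.0233
time_s: 32.97
ee_pos: [0.5386, 0.1652, 0.1765]
eef_rot: [-3.139, -0.014, 2.958]
force: [0.1, 0.3, -5.7]
grip_width: 0.023
time_s: 33.38
ee_pos: [0.538, 0.1646, 0.1442]
eef_rot: [-3.138, -0.017, 2.958]
force: [-0.6, 0.3, -6.4]
grip_width: 0.0231
time_s: 33.63
ee_pos: [0.538, 0.1644, 0.1443]
eef_rot: [-3.138, -0.017, 2.958]
force: [-0.7, -0.0, -5.1]
grip_width: 0.0233
```

View pics/c9.png

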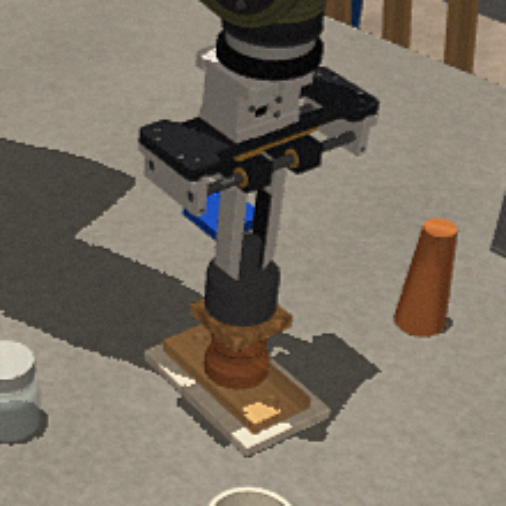

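The weight is upright just above the packer, but sag has left it 5 mm off in x and 3 mm in y. I'll raise it slightly and correct.

```bash
python3 -m creep '{"translation":[[0,0,3],[0,0,6],[2,-2,7],[5.5,-3.4,7],[5.5,-3.4,7]],"yaw":[0,0,0,0,0],"gripper":[255,255,255,255,255]}'
python3 -m creep '{"translation":[[0,0,0.5],[0,0,0.5],[0,0,0.5]],"yaw":[0,0,0],"gripper":[255,255,255]}'
```

```text
time_s: 34.1
ee_pos: [0.5442, 0.1608, 0.1516]
eef_rot: [-3.138, -0.016, 2.957]
force: [-0.2, -0.2, -6.9]
grip_width: 0.0233
time_s: 34.35
ee_pos: [0.5442, 0.1608, 0.152]
eef_rot: [-3.138, -0.016, 2.957]
force: [0.1, 1.1, -6.2]
grip_width: 0.0235
```

```bash
python3 -m creep '{"translation":[[0.3,0,-2],[0.3,0,-4],[0.3,0,-6],[0.3,0,-7],[0.3,0,-7.5]],"yaw":[0,0,0,0,0],"gripper":[255,255,255,255,255]}'
python3 -m creep '{"translation":[[0,0,-0.3],[0,0,-0.6],[0,0,-0.6]],"yaw":[0,0,0],"gripper":[255,255,255]}'
```

```text
time_s: 34.77
ee_pos: [0.5443, 0.1608, 0.1441]
eef_rot: [-3.138, -0.017, 2.957]
force: [-0.5, 0.6, -6.1]
grip_width: 0.023
time_s: 35.02
ee_pos: [0.5443, 0.1608, 0.1436]
eef_rot: [-3.138, -0.016, 2.957]
force: [0.4, -0.1, -7.0]
grip_width: 0.023
```

```bash
python3 -m creep '{"translation":[[0,0,-0.3],[0,0,-0.6],[0,0,-1],[0,0,-1]],"yaw":[0,0,0,0],"gripper":[255,255,255,255]}'
python3 -m creep '{"translation":[[0,0,-0.4],[0,0,-0.7],[0,0,-0.7]],"yaw":[0,0,0],"gripper":[255,255,255]}'
```

```text
time_s: 35.35
ee_pos: [0.5447, 0.1608, 0.1434]
eef_rot: [-3.138, -0.015, 2.957]
force: [-1.6, -0.5, 4.6]
grip_width: 0.0232
time_s: 35.6
ee_pos: [0.5448, 0.1609, 0.1434]
eef_rot: [-3.138, -0.014, 2.957]
force: [-3.2, -0.9, 7.3]
grip_width: 0.023
```

Landed: the force has gone from −7 to +7 N. I'll relax the grip and open gently.

```bash
python3 -m creep '{"translation":[[0,0,0.4],[0,0,0.4],[0,0,0.4]],"yaw":[0,0,0],"gripper":[255,255,255]}' 8
python3 -m creep '{"translation":[[0,0,0],[0,0,0],[0,0,0],[0,0,0],[0,0,0]],"yaw":[0,0,0,0,0],"gripper":[210,190,170,150,150]}'
python3 -m creep '{"translation":[[0,0,0],[0,0,10],[0,0,25],[0,0,40],[0,0,60]],"yaw":[0,0,0,0,0],"gripper":[140,140,140,140,140]}'
python3 -m creep '{"translation":[[0,0,10],[0,-30,10],[-5,-68,10],[-10,-105,10],[-15,-142,10]],"yaw":[0,0,0,0,0],"gripper":[100,50,0,0,0]}'
python3 -m creep '{"translation":[[-5,-36,0],[-10,-72,0],[-15,-108,0],[-20,-140,0],[-20,-140,0]],"yaw":[0,0,0,0,0],"gripper":[0,0,0,0,0]}'
python3 -m creep '{"translation":[[0,0,0],[0,0,0],[0,0,0]],"yaw":[0,0,0],"gripper":[0,0,0]}'
python3 - <<'E'
from chk import *
chk('10',(543,160),25,146,160)
chk('11',(543,160),50,116,127)
chk('12',(543,160),85,18,32)
for n,cen,lo,hi in(('cup',(691,5),55,70),('jar',(439,-11),60,80),('leg',(600,352),95,112)):
    print(n); chk('13',cen,45,lo,hi)
cv2.imwrite('pics/c10.png',np.hstack([cv2.resize(cv2.imread('pics/top10.png')[130:290,180:340],None,fx=2.4,fy=2.4),cv2.resize(cv2.imread('pics/scene10.png')[80:280,290:490],(384,384))]))
E
```

```text
time_s: 35.85
ee_pos: [0.5447, 0.1609, 0.1435]
eef_rot: [-3.138, -0.015, 2.957]
force: [0.9, 0.4, -3.4]
grip_width: 0.0243
time_s: 36.27
ee_pos: [0.5449, 0.1609, 0.1437]
eef_rot: [-3.139, -0.014, 2.957]
force: [-0.0, -0.1, 0.1]
grip_width: 0.0381
time_s: 36.68
ee_pos: [0.5446, 0.1608, 0.2044]
eef_rot: [-3.138, -0.015, 2.957]
force: [-1.0, -0.8, -0.8]
grip_width: 0.0424
time_s: 37.1
ee_pos: [0.5292, 0.0175, 0.2148]
eef_rot: [-3.138, -0.015, 2.958]
force: [1.6, -0.6, 0.8]
grip_width: 0.0717
time_s: 37.52
ee_pos: [0.5083, -0.127, 0.2152]
eef_rot: [-3.137, -0.014, 2.954]
force: [-0.8, -0.3, -0.8]
grip_width: 0.0933
time_s: 37.77
ee_pos: [0.5085, -0.1262, 0.2154]
eef_rot: [-3.137, -0.014, 2.955]
force: [-0.5, -0.4, -0.7]
grip_width: 0.0939
top 128 [545.7 157.9] [np.float64(21.8), np.float64(22.2)] 0.24 152.5 [545.5 157.7]
scene 117 [546.2 159.5] [np.float64(23.1), np.float64(22.8)] -0.445 153.1 [547.4 157.7]
top 563 [545.4 158. ] [np.float64(55.9), np.float64(57.1)] -0.475 123.6 [544.1 156.6]
scene 431 [547.2 157.5] [np.float64(56.2), np.float64(54.8)] 0.545 123.8 [551.6 152.1]
top 871 [543.5 158.2] [np.float64(128.9), np.float64(59.6)] -0.19 24.7 [533.8 155.9]
scene 956 [543.4 159.3] [np.float64(130.4), np.float64(60.3)] -0.17 25.3 [556.3 149.7]
cup
top 227 [690.6   5. ] [np.float64(65.4), np.float64(64.9)] -0.265 62.2 [692.8   4.7]
scene 450 [691.1   6.8] [np.float64(64.9), np.float64(65.2)] 0.085 61.9 [690.7   7.4]
jar
top 459 [438.9 -11.2] [np.float64(46.0), np.float64(45.2)] 0.11 70.8 [438.6 -11.5]
scene 464 [439.1 -10.5] [np.float64(48.9), np.float64(46.3)] -0.58 71.2 [442.3 -12.7]
leg
top 203 [599.6 352.5] [np.float64(28.3), np.float64(28.7)] 0.405 105.1 [598.9 351.7]
scene 175 [600.4 354. ] [np.float64(29.5), np.float64(27.9)] -0.57 105.3 [602.1 351.6]
```

View pics/c10.png

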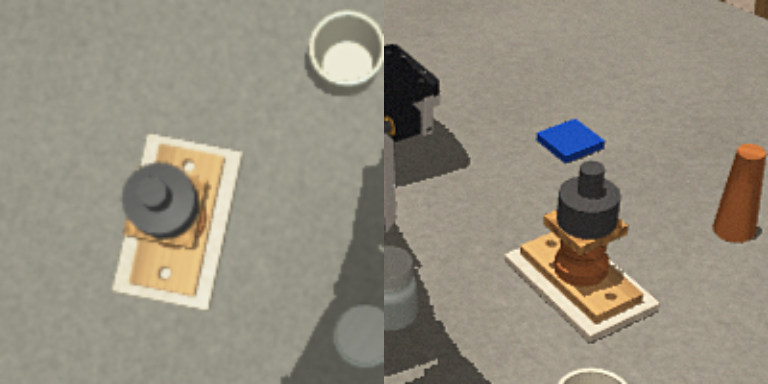

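View pics/scene13.png

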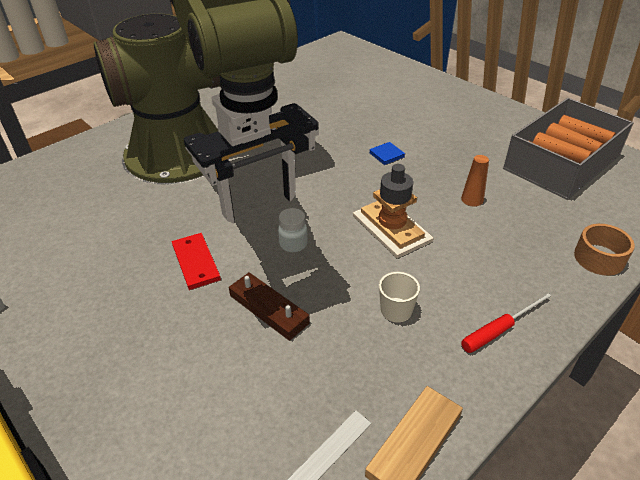

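The finished stack stands upright at (397,205) in the scene view, the gripper is clear, and the leg, jar and cup haven't moved. Handing in.

```bash
python3 -c "
from station import ctrl
print(ctrl.hand_in())"
```

```text
the job is handed in; nothing more can be done
None
```

The stack is built on the board in the order asked (plate, foot, packer, weight) and was handed in at about 38 s of the 125 s. The gripper was open and clear of everything.

- **Plate:** it first lay about 2.5 mm off the board's middle, so I re-gripped it and corrected that before stacking. The next check put it within about 1 mm of the middle, with its yaw matching the board's to about 0.005 rad.
- **Foot and packer:** each measured within about 1 mm of the layer below.
- **Weight:** it stands upright, about 2 mm off the packer's centre in x. I left that as it was.
- **Leg, jar and cup:** they measured in their starting places to within 1–2 mm. The red and blue look-alikes were not touched.
- **Disagreement:** the two cameras differed by 1–2 mm throughout, mostly in y, which is within the stated calibration. In the last check the plate's yaw read −0.19 and −0.17 rad against −0.20 before. The stack was hiding part of the plate, so I trust the earlier reading.

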